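Hold the inspection lamp over the open test bay

ROBOT

A 7-joint arm with a two-finger parallel gripper is mounted at the origin on the work surface. World frame = base frame: x ahead of the robot, y to its left, z up, the work surface at z = 0. Lengths are in m, angles in rad, forces in N, time in s.
With the tool pointing down it reaches from about 0.375 to 0.925 m from the base axis. Payload 3.1 kg.
Tool frame: the origin (TCP) lies between the finger pads; the fingertips stand 19 mm ahead of it and the grasp point (between the pads) is the TCP; z points along the fingers, y is the direction in which the jaws open and shut (so a half turn about z gives the same grasp; the last joint's range is limited). The gripper opens to 85 mm and grips with 20 to 120 N. Pads are 22 mm wide; open, the fingers measure 114 mm over their backs; the gripper's body (76 mm by 85 mm) begins 54 mm behind the grasp point. The pads swing forward as they close: fully open they stand 13 mm farther back than shut.
Start: joints at [-1.323, 0.383, 0.044, 1.598, -0.018, 1.161, -0.05], TCP at [0.22, 0.612, 0.25] pointing down, gripper open.
Joint ranges: [-2.61, 2.61], [-0.41, 2.15], [-1.48, 1.57], [0, 2.5], [-1.57, 4.71], [0.05, 1.97], [-2.85, 2.85]. Speed limits (rad/s): [2.79, 2.79, 3.14, 3.14, 3.14, 3.14, 3.14].

INTERFACE

Orientations are given as a unit quaternion [x, y, z, w].
In Python, from bench import move_ptp, movel, move_j, move_gripper, pause, inverse_kinematics, read_camera, camera_params, MotionError, sign_off, look_for, tip_of, read_time_s, read_qpos, read_joint_vel, read_effort, read_eef_pos, read_tcp_rot, read_ft_force, read_ft_torque, read_finger_gap gives the robot as it stands. Calls block until the motion is done:
- move_ptp(position, orientation): joint-space move of the TCP to a pose.
- movel(position, orientation=None, speed=0.15): straight line of the TCP; orientation=None keeps the orientation; speed is the mean speed in m/s.
- move_j(angles): joint-space move.
- move_gripper(opening, effort=None): finger opening in m; effort is the grip in N (None keeps the last); returns when the fingers have stopped.
- pause(seconds).
- inverse_kinematics(position, orientation): joint angles nearest the present ones, or None.
- read_camera(name): name is "scene" or "top" or "wrist"; returns the picture (384x512x3 uint8, red, green, blue); there is no depth.
- camera_params(name): a dict with "K" (3x3 intrinsics, pixels), "camera_from_world" (4x4, takes a point from world to camera coordinates). Camera axes: x right, y down, z forward; pixel columns grow to the right and rows downward; lengths in m; the calibration is good to about 2 mm. A picture is of the moment at which its call begins: read the wrist's pose just before it. camera_params takes no time and is no camera call; for the wrist camera it gives the pose at the moment of the call.
A pose or a line that the arm cannot do raises MotionError and nothing moves.
- sign_off(): hands the job in, once; it reports no verdict.
Trained networks look in the newest picture that a camera, given by its name, has taken for a name from the list of things; names that differ only in an ending like _2 or _b are one class to them, and where a whole thing is asked for, a point or a joint stands for the part that bears it (a point fixed in the world has none). Each returns a list of dicts, best first, with "confidence" (0 to 1); they miss things now and then, are a little off and sometimes report something else, mostly with a low value. They report only what shows in the picture. A call takes as long as a camera call. They do not tell look-alikes from the thing itself.
- look_for(camera, name): "at" ([column, row] in pixels, amid what is visible of it).
- tip_of(camera, name): "at" ([column, row] in pixels: a listed point, or the origin of a listed thing).
Readings, each from a call of its own:
- read_time_s(): time.
- read_qpos(): joint angles.
- read_joint_vel(): joint speeds.
- read_effort(): joint torques, N m.
- read_eef_pos(): TCP position.
- read_tcp_rot(): TCP orientation.
- read_ft_force(): force on the tool from outside, world axes, zero at the start.
- read_ft_torque(): the same for the moment, N m.
- read_finger_gap(): finger opening in m.
Only numpy, scipy, OpenCV 4.12 (cv2) and the standard library are available. Lean on these libraries where they do the work, as an engineer would, in place of code of your own. Each camera call takes 0.05 s, during which the arm holds its last target.

TASK

Draw the black inspection lamp out of its sloping stand, turn it so that its lens points straight down, and hold it centred over the open bay of the two-bay test fixture (the bay without the aluminium cover), with the lens about 5 cm above the fixture's top face, so that someone can work in its light. Finish still holding the lamp there, steady and touching nothing but your gripper; leave the cover, the lens post, the jar and the screwdriver where they are.

Things in the scene. Friction and masses are not known exactly. Their poses are not given: they have to be found in the camera images.
- lamp: Loose pen-shaped inspection lamp, 165 mm long, 0.08 to 0.17 kg. Origin: centre of the lens face; z runs along it from lens to tail (up when the lens points straight down). Steel head, 22 mm diameter, to 35 mm from the lens; then black handle, 26 mm along x, 22 mm along y, to its tail. Grip across the 22 mm. Centre of mass 65 mm from the lens. Starts lens down in the stand, 90 mm standing out.
- stand: Lamp stand, fixed: steel base plate 120 x 90 x 10 mm (x, y, z), origin at the centre of its underside. Its aluminium sleeve leans 0.7 rad from vertical towards the stand's -x (roughly towards the robot); inside 30 mm (in the plane of lean) by 28 mm (y), 75 mm deep, walls 5 mm, 2 to 3 mm of play each side. Draw the lamp out along the slope, at least 80 mm.
- sleeve_mouth (a point): Centre of the sleeve's open upper end, 23 mm towards -x from the stand's origin and 87 mm above the table.
- fixture: Black two-bay test fixture, fixed, 110 x 190 x 45 mm (x, y, z), origin at the centre of its underside. Two square bays, 66 x 66 mm, 20 mm deep, open upwards, side by side along its y. One, left or right as it happens, is closed by the cover; the other is open, with a small green circuit board on its floor.
- bay_left (a point): Centre of the bay on the fixture's +y side, in the plane of the fixture's top face, 45 mm above the table.
- bay_right (a point): Centre of the bay on the fixture's -y side, in the plane of the fixture's top face, 45 mm above the table.
- cover: Loose aluminium cover seated in one bay, which is thus the closed one: 76 x 76 x 4 mm plate on the fixture's top face, 58 mm square plug 20 mm deep under it, black knob on top, 18 mm diameter, its top 63 mm above the table. Origin: centre of the plug's underside, on the bay's floor.
- lens: Bystander: small lens in a round black mount (36 mm) on a steel post with a 48 mm round foot, 86 mm tall. Origin at the centre of the foot's underside.
- jar: Bystander: closed pale jar with a white lid, 50 mm diameter, 60 mm tall. Origin at the centre of its underside.
- driver: Bystander: screwdriver lying on the table, 160 mm long.
There are look-alikes about, which are no part of the job. Leave any red look-alike of the lamp alone. There is more than one size of the fixture; the job needs the smaller.

How it is judged:
By the outcome, as a careful person would: the job done as asked, in the order asked, and still so for the second after the job is handed in, while the arm keeps its last pose, push and grip.
It also fails if it takes over 35 s, if anything falls off the work surface, if the arm or the gripper's body presses on something with over 40 N, if the wrist force passes 120 N, or if a joint passes its speed limit or range.

## Working session

There is one attempt and no reset: what is moved stays moved. The work goes in short steps, each a Python script; the robot and the scene stay as the last script left them, time stands still between calls to the robot, and variables do not carry over. Pictures are saved under pics/ and viewed, and the job is handed in when it is done.

```bash
ls; mkdir -p pics
cat > h.py <<'E'
import numpy as np, cv2
from bench import *
def save(n,im): cv2.imwrite('pics/'+n+'.png',cv2.cvtColor(im,cv2.COLOR_RGB2BGR))
def proj(c,p,P=None):
    P=P or camera_params(c); T=np.array(P['camera_from_world']);q=T[:3,:3]@np.array(p)+T[:3,3]
    u=np.array(P['K'])@q; return u[:2]/u[2]
def ray(c,px):
    P=camera_params(c);T=np.array(P['camera_from_world']);R=T[:3,:3]
    o=-R.T@T[:3,3]; d=R.T@np.linalg.inv(np.array(P['K']))@np.array([px[0],px[1],1.]); return o,d/np.linalg.norm(d)
def atz(c,px,z):
    o,d=ray(c,px); return o+d*(z-o[2])/d[2]
E
python3 - <<'E'
from h import *
for c in ['scene','top']:
    save(c+'0',read_camera(c))
    for n in ['lamp','stand','sleeve_mouth','fixture','cover','lens','jar','driver','bay_left','bay_right']:
        f=tip_of if n in('sleeve_mouth','bay_left','bay_right') else look_for
        print(c,n,[(np.round(r['at']).tolist(),round(r['confidence'],2)) for r in f(c,n)][:4])
    print(ray(c,[256,192]))
print(read_time_s())
E
```

```text
pics
scene lamp [([366.0, 286.0], 0.88), ([296.0, 261.0], 0.5)]
scene stand [([296.0, 260.0], 0.82)]
scene sleeve_mouth [([303.0, 238.0], 0.96), ([186.0, 166.0], 0.28)]
scene fixture [([198.0, 181.0], 0.83), ([242.0, 99.0], 0.61)]
scene cover [([187.0, 166.0], 0.85)]
scene lens [([208.0, 286.0], 0.86)]
scene jar [([260.0, 326.0], 0.64), ([199.0, 183.0], 0.3)]
scene driver [([152.0, 242.0], 0.76)]
scene bay_left [([257.0, 102.0], 0.89), ([206.0, 185.0], 0.65)]
scene bay_right [([227.0, 84.0], 0.93), ([186.0, 167.0], 0.58)]
(array([1.09114069, 0.4243333 , 1.12014993]), array([-0.46778619, -0.35287317, -0.81034351]))
top lamp [([295.0, 102.0], 0.65), ([174.0, 177.0], 0.64), ([124.0, 176.0], 0.58)]
top stand [([188.0, 161.0], 0.87)]
top sleeve_mouth [([180.0, 169.0], 0.7)]
top fixture [([343.0, 292.0], 0.95), ([310.0, 175.0], 0.9)]
top cover [([328.0, 182.0], 0.56)]
top lens [([306.0, 176.0], 0.69), ([229.0, 102.0], 0.53)]
top jar []
top driver [([295.0, 104.0], 0.66)]
top bay_left [([323.0, 292.0], 0.98), ([296.0, 172.0], 0.91)]
top bay_right [([325.0, 180.0], 0.61), ([371.0, 296.0], 0.56), ([287.0, 103.0], 0.18)]
(array([ 0.42518992, -0.02712987,  1.17069846]), array([ 0.04528759, -0.02568375, -0.99864377]))
1.1
```

View pics/scene0.png

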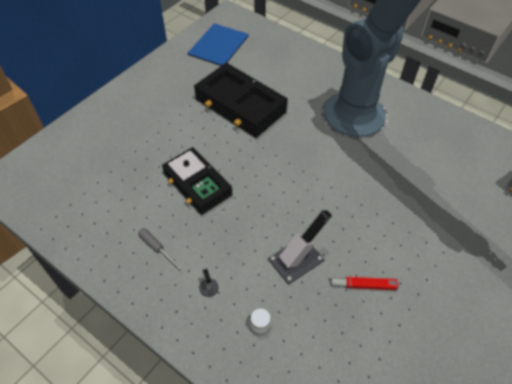

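View pics/top0.png

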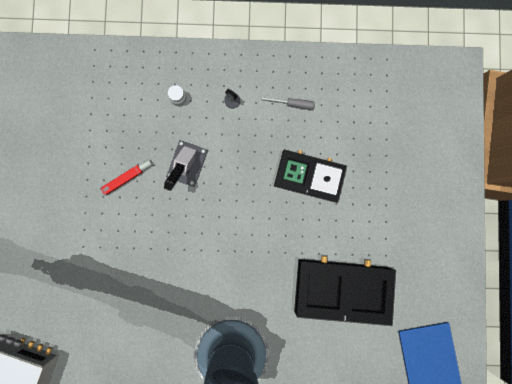

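The black lamp is in the stand at top (174,177) and scene (318,225). The red look-alike is at top (124,176) and scene (366,284). The fixtures are the small one at top (310,175), with a green board in its left bay and the cover on its right, and a larger empty black one at top (343,292). I'll measure these and check the sizes.

Run:
```python
from h import *
im=read_camera('top'); read_camera('scene')
print(proj('top',[0,0,0]),proj('top',[0.5,0,0]),proj('top',[0.5,0.2,0]), proj('top',[.22,.612,.25]),read_eef_pos(),read_qpos())
a=cv2.resize(im[125:215,130:200],None,fx=5,fy=5,interpolation=cv2.INTER_CUBIC)
b=cv2.resize(im[140:212,265:355],None,fx=4.5,fy=5*1.25,interpolation=cv2.INTER_CUBIC)[:450]
b=cv2.resize(b,(405,450));save('crop0',np.hstack([a,b]))
def meas(n,z,kt,ks):
    for ft in tip_of('top',n):
        for fs in tip_of('scene',n):
            o1,d1=ray('top',ft['at']);o2,d2=ray('scene',fs['at'])
            s=np.linalg.lstsq(np.c_[d1,-d2],o2-o1,rcond=None)[0]
            p1=o1+d1*s[0];p2=o2+d2*s[1]
            if np.linalg.norm(p1-p2)<.03: print(n,np.round(ft['at'],1),np.round(fs['at'],1),'mid',np.round((p1+p2)/2,4),'gap',np.round(np.linalg.norm(p1-p2),4),'planes',np.round(atz('top',ft['at'],z),4),np.round(atz('scene',fs['at'],z),4))
for n,z in [('sleeve_mouth',.087),('stand',0),('bay_left',.045),('bay_right',.045),('fixture',0),('cover',.025),('lens',0),('jar',0),('driver',0.01)]: meas(n,z,0,0)
```

```text
[231.77132503 354.75655473] [237.20374494 184.22030319] [170.72761632 182.20720101] [-33.37749899 289.97061577] [0.22027281 0.61154785 0.25028631] [-1.32282508  0.38286352  0.04389008  1.5979136  -0.01791186  1.16116307
 -0.04987356]
sleeve_mouth [180.3 169. ] [305.  237.1] mid [0.5321 0.1569 0.0909] gap 0.0012 planes [0.5322 0.1581 0.087 ] [0.5303 0.1554 0.087 ]
stand [186.4 165.1] [297.8 260. ] mid [0.5526 0.1558 0.    ] gap 0.0018 planes [0.5531 0.155  0.    ] [0.5521 0.1565 0.    ]
bay_left [322.2 293.4] [256.2  99.1] mid [ 0.1999 -0.2483  0.073 ] gap 0.0031 planes [ 0.1932 -0.2527  0.045 ] [ 0.1769 -0.2677  0.045 ]
bay_left [295.3 170.2] [205.5 183.7] mid [ 0.5412 -0.1662  0.0585] gap 0.0013 planes [ 0.543  -0.1684  0.045 ] [ 0.5339 -0.1731  0.045 ]
bay_right [325.3 177.8] [186.9 164.6] mid [ 0.522  -0.2527  0.0582] gap 0.0014 planes [ 0.5235 -0.256   0.045 ] [ 0.5146 -0.2605  0.045 ]
bay_right [367.3 294.3] [223.8  81.9] mid [ 0.2029 -0.3746  0.0766] gap 0.0075 planes [ 0.1944 -0.3813  0.045 ] [ 0.1778 -0.4023  0.045 ]
fixture [340.1 289.4] [240.4 106.2] mid [ 0.1981 -0.3153  0.0015] gap 0.0026 planes [ 0.1971 -0.3146  0.    ] [ 0.1976 -0.3174  0.    ]
fixture [309.7 176.6] [196.8 182.8] mid [ 0.5284 -0.2159  0.0089] gap 0.0015 planes [ 0.5297 -0.218   0.    ] [ 0.5236 -0.2203  0.    ]
cover [324.1 181.3] [186.4 169.5] mid [ 0.5167 -0.2594  0.0245] gap 0.0063 planes [ 0.5148 -0.2567  0.025 ] [ 0.5184 -0.262   0.025 ]
lens [233.2 100.5] [208.8 290.8] mid [ 0.7571  0.0227 -0.01  ] gap 0.0048 planes [0.7557 0.0204 0.    ] [0.7588 0.0284 0.    ]
jar [180.3  99.9] [257.3 327.6] mid [ 0.7562  0.1817 -0.0094] gap 0.0042 planes [0.7524 0.1817 0.    ] [0.7602 0.182  0.    ]
driver [285.6 104.3] [160.  252.1] mid [ 0.7516 -0.1429 -0.0018] gap 0.0066 planes [ 0.7463 -0.139   0.01  ] [ 0.7568 -0.1399  0.01  ]
```

View pics/crop0.png

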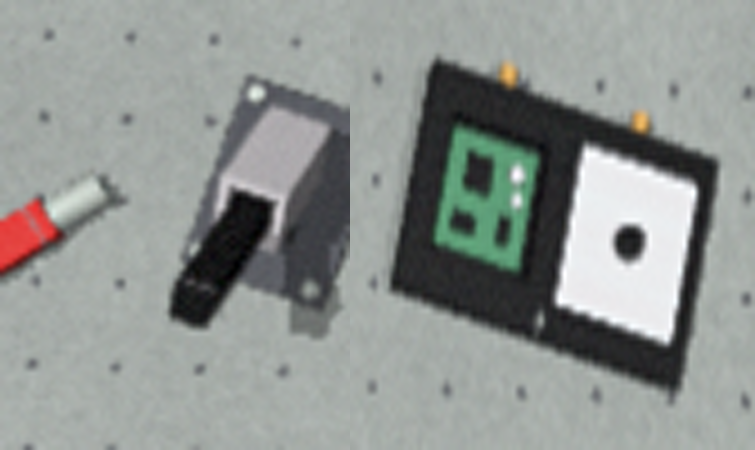

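The enlarged crop confirms both choices. The black lamp sits in the sleeve and the red one lies loose on the table. The small fixture has its open bay, with the green board, at +y, so that is bay_left. I plan to grip from the tail with the tool along the lamp axis, so I'll check reach and then take a close wrist look.

```bash
cat >> h.py <<'E'
from scipy.spatial.transform import Rotation as Rn
def quat(zt,y):  # tool z, jaw y
    zt=np.array(zt)/np.linalg.norm(zt); y=np.array(y)-zt*np.dot(zt,y); y/=np.linalg.norm(y)
    return Rn.from_matrix(np.c_[np.cross(y,zt),y,zt]).as_quat()
def axis(yaw,lean=0.7): # lens->tail, and lamp lateral dir
    x=np.array([np.cos(yaw),np.sin(yaw),0]); return -np.sin(lean)*x+np.cos(lean)*np.array([0,0,1]), np.array([-np.sin(yaw),np.cos(yaw),0])
E
python3 - <<'E'
from h import *
yaw=np.radians(-21); M=np.array([.531,.157,.087])
for lean in (.7,.5,.3):
  for sg in (1,-1):
    t,l=axis(yaw); tt,_=axis(yaw,lean); q=quat(-tt,sg*l)
    out=[]
    for d in (.055,.155,.2):
        j=inverse_kinematics(M+t*d if d<.1 else M+t*.055+tt*(d-.055),q); out.append(None if j is None else np.round(j,2).tolist())
    print(lean,sg,out)
for sg in np.radians([0,45,90,135,180,-45,-90,-135]):
    q=quat([0,0,-1],[np.sin(sg),np.cos(sg),0]); j=inverse_kinematics([.538,-.17,.225],q);print(round(np.degrees(sg)),None if j is None else np.round(j,2))
print(read_time_s())
E
```

```text
0.7 1 [[-1.14, 0.23, 0.41, 2.34, 1.17, 0.58, -0.56], [-1.23, -0.01, 0.31, 2.35, 0.98, 0.84, -0.4], [-1.29, -0.1, 0.28, 2.34, 0.91, 0.97, -0.37]]
0.7 -1 [[-0.7, 0.22, -0.06, 2.32, 1.25, 0.67, 2.54], [-0.77, 0.01, -0.14, 2.34, 0.98, 0.84, 2.74], [-0.82, -0.08, -0.16, 2.33, 0.88, 0.93, 2.8]]
0.5 1 [[-1.02, 0.2, 0.4, 2.26, 0.72, 0.53, -0.03], [-1.09, -0.03, 0.34, 2.25, 0.66, 0.8, 0.01], [-1.14, -0.12, 0.32, 2.23, 0.64, 0.92, 0.02]]
0.5 -1 [[-1.79, 0.66, 1.39, 2.28, -0.62, 0.45, -1.97], None, [0.79, -0.3, -1.38, 2.18, 0.17, 0.75, -2.67]]
0.3 1 [[-0.88, 0.22, 0.37, 2.17, 0.28, 0.6, 0.46], [-0.96, 0.02, 0.37, 2.13, 0.32, 0.84, 0.42], [-0.99, -0.06, 0.36, 2.1, 0.34, 0.96, 0.4]]
0.3 -1 [[-1.66, 0.67, 1.39, 2.19, -0.75, 0.7, -1.77], [-1.28, 0.0, 0.69, 2.15, 0.32, 0.84, -2.72], [0.48, 0.0, -1.08, 2.05, 0.31, 0.94, -2.7]]
0 [-0.54  0.35  0.93  1.87 -0.32  1.08  2.08]
45 [-0.57  0.37  0.98  1.87 -0.34  1.09  1.32]
90 [-0.61  0.39  1.04  1.87 -0.38  1.1   0.57]
135 [-0.61  0.39  1.04  1.87 -0.38  1.1  -0.22]
180 [-0.59  0.38  1.01  1.87 -0.36  1.09 -1.02]
-45 [ 1.07  0.44 -1.03  1.8   0.41  1.14  2.27]
-90 [-0.78  0.65  1.39  1.87 -0.68  1.22 -2.31]
-135 [-0.78  0.65  1.39  1.87 -0.68  1.22 -1.53]
2.35
```

Run:
```python
from h import *
yaw=np.radians(-21); M=np.array([.531,.157,.087]); t,l=axis(yaw); q=quat(-t,l)
move_ptp(M+t*.2,q)
P=camera_params('wrist'); im=read_camera('wrist'); save('w1',im)
np.savez('w1.npz',K=P['K'],T=P['camera_from_world'])
save('t1',read_camera('top')); 
for n in ['sleeve_mouth','stand','lamp']:
    print(n,[(np.round(r['at'],1).tolist(),round(r['confidence'],2)) for r in tip_of('wrist',n)], proj('wrist',M))
read_camera('wrist')
print(read_eef_pos()-M-t*.2,read_time_s())
```

```text
sleeve_mouth [([255.9, 169.7], 0.87), ([34.4, 168.0], 0.29)] [251.41752317 166.43348505]
stand [([256.3, 128.0], 0.74), ([258.9, 152.6], 0.18)] [251.68970556 166.51908717]
lamp [([259.2, 152.8], 0.8), ([340.3, 111.4], 0.74)] [251.94767802 166.595874  ]
[9.92712713e-05 5.31342834e-04 1.52145703e-04] 4.3
```

View pics/w1.png

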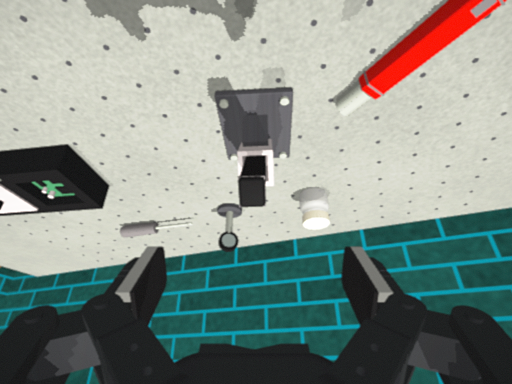

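The wrist picture shows the stand plate at about (215–293, 90–158), the sleeve mouth at about (255,168), and the black lamp tail at about (252,190). The red lamp is off to the right at (420,50). I'll fit the stand pose from its plate corners.

Run:
```python
from h import *
pause(.3)
P=camera_params('wrist'); im=read_camera('wrist')
np.savez('w1.npz',K=P['K'],T=P['camera_from_world']); save('w1b',im)
save('w1c',cv2.resize(im[80:215,205:305],None,fx=5.5,fy=4.4*1,interpolation=cv2.INTER_CUBIC))
save('t1c',cv2.resize(cv2.cvtColor(cv2.imread('pics/top0.png'),cv2.COLOR_BGR2RGB)[130:200,155:215],None,fx=8,fy=8,interpolation=cv2.INTER_CUBIC))
```

```text
(no output)
```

View pics/w1c.png

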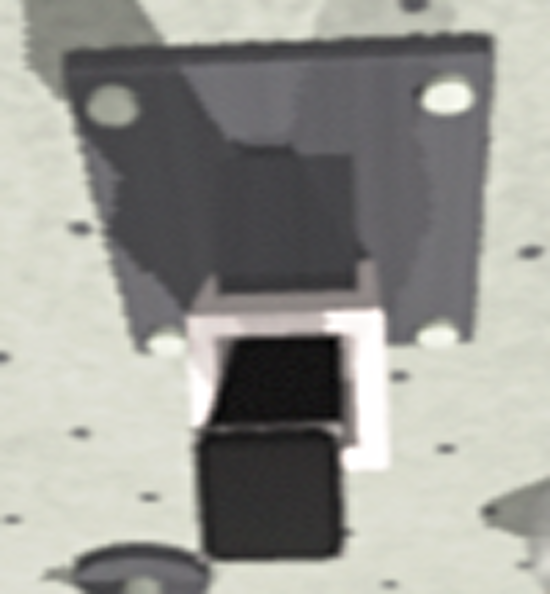

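View pics/t1c.png

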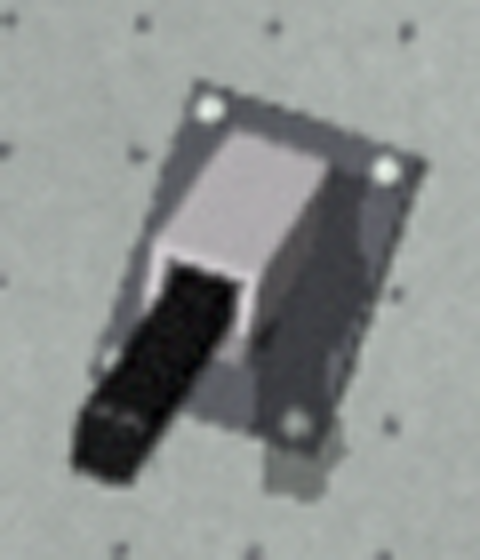

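Run:
```python
from h import *
from scipy.optimize import least_squares
w=np.load('w1.npz'); PW=dict(K=w['K'],camera_from_world=w['T']); PT=camera_params('top')
W=lambda u,v:np.array([205+(u+.5)/5.5-.5,80+(v+.5)/4.4-.5]); T=lambda u,v:np.array([155+(u+.5)/8-.5,130+(v+.5)/8-.5])
pl=lambda sx,sy:('p',sx*.06,sy*.045); mo=lambda n,l:('m',n*.02,l*.019)
obsW=[(pl(-1,-1),W(68,67)),(pl(-1,1),W(491,53)),(pl(1,-1),W(135,350)),(pl(1,1),W(472,342)),(mo(-1,-1),W(187,318)),(mo(-1,1),W(385,308)),(mo(1,1),W(388,468))]
obsT=[(pl(1,1),T(200,82)),(pl(1,-1),T(427,163)),(pl(-1,-1),T(322,452)),(pl(-1,1),T(97,372))]
def pt(f,k):
    x,y,yaw=f; X=np.array([np.cos(yaw),np.sin(yaw),0]);t,l=axis(yaw)
    if k[0]=='p': return np.array([x,y,.01])+X*k[1]+l*k[2]
    n=np.cos(.7)*X+np.array([0,0,np.sin(.7)])
    b=np.array([x,y,.087])-.023*X
    return b+n*k[1]+l*k[2]+t*(k[3] if len(k)>3 else 0)
def res(f,W_,T_): return np.concatenate([ (proj('wrist',pt(f,k),PW)-o) for k,o in W_]+[ (proj('top',pt(f,k),PT)-o) for k,o in T_])
for a,b in [(obsW,obsT),(obsW,[]),([],obsT)]:
    r=least_squares(res,[.5526,.156,-.36],args=(a,b)); x,y,yaw=r.x
    print(np.round([x,y,np.degrees(yaw)],4),'mouth',np.round(pt(r.x,('m',0,0)),4),np.abs(r.fun).max().round(2),np.round(r.fun,1))
    if a and b: full=r.x
# tail in wrist
tail=np.mean([W(200,432),W(340,432),W(343,555),W(205,558)],0)
for f in [full]:
    t,l=axis(f[2]); g=least_squares(lambda d:proj('wrist',pt(f,('m',d[0],d[1],.09)),PW)-tail,[0,0]); print('tail offs n,l',g.x)
    print(read_time_s())
```

```text
[  0.5578   0.1533 -17.7057] mouth [0.5359 0.1603 0.087 ] 1.4 [-1.4  0.8  1.4  0.4 -0.3  0.9 -0.   0.6  0.2 -0.7 -0.5  0.3 -0.3 -0.5
 -0.3 -0.3 -0.4 -0.5 -1.   1.  -1.2  1. ]
[  0.5575   0.1535 -17.6731] mouth [0.5356 0.1605 0.087 ] 1.52 [-1.3  0.6  1.5  0.2 -0.2  0.8  0.1  0.4  0.3 -0.9 -0.4  0.1 -0.1 -0.7]
[  0.5587   0.1512 -17.5604] mouth [0.5368 0.1581 0.087 ] 0.87 [ 0.4 -0.6  0.3 -0.9 -0.2  0.7 -0.5  0.7]
tail offs n,l [-3.04130451e-03 -9.85230782e-05]
4.65
```

The fit is good: stand yaw −17.7°, mouth (0.536, 0.160), residuals of 1.5 px or less, and the tail resting about 3 mm low in the sleeve. I'll approach along the slope and grip.

```bash
cat >> h.py <<'E'
YAW=np.radians(-17.7); M=np.array([.5359,.1602,.087]); t,l=axis(YAW); nn=np.cross(l,t); Q=quat(-t,l); B=M-.0025*nn
E
python3 - <<'E'
from h import *
print(nn)
move_gripper(.05,60)
movel(B+t*.16,Q,.12)
save('w2',read_camera('wrist'))
movel(B+t*.055,Q,.12)
print(read_ft_force(),read_finger_gap())
move_gripper(0,60)
print(read_ft_force(),read_ft_torque(),read_finger_gap(),read_time_s())
save('w3',read_camera('wrist'))
E
python3 -c "
import cv2,numpy as np
cv2.imwrite('pics/w23.png',cv2.resize(np.hstack([cv2.imread('pics/w2.png'),cv2.imread('pics/w3.png')]),(800,300)))"
```

```text
[ 0.72863569 -0.23253731  0.64421769]
[ 0.56177202 -0.11231146  0.10737543] 0.049820743426263914
[-5.1978721  -0.10654917  5.92417969] [-0.16115947  0.74651969 -0.3139478 ] 0.021326338832026233 7.025
```

View pics/w23.png

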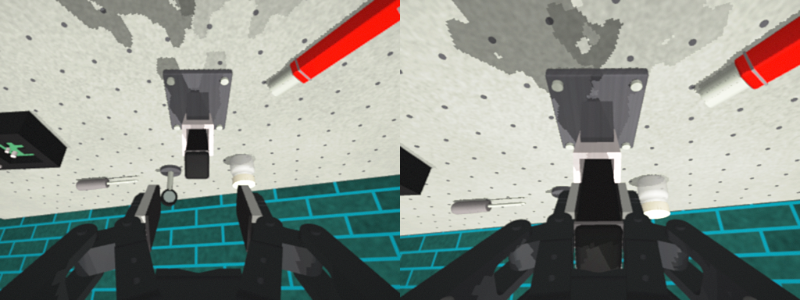

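The lamp is gripped (gap 21.3 mm), so I'll draw it out along the slope.

```bash
python3 - <<'E'
from h import *
movel(B+t*.075,Q,.08); print(read_ft_force(),read_finger_gap())
movel(B+t*.185,Q,.12); print(read_ft_force(),read_finger_gap())
pause(.2)
print(read_ft_force(),read_ft_torque(),read_eef_pos(),read_time_s())
for c in ('scene','top','wrist'): save(c+'4',read_camera(c))
# candidates for final yaw near
for a in range(-180,180,30):
    a=np.radians(a);j=inverse_kinematics([.541,-.168,.26],quat([0,0,-1],[np.sin(a),np.cos(a),0]));print(round(np.degrees(a)),None if j is None else (np.round(j,2),np.abs(j-read_qpos()).max().round(2)))
E
python3 -c "
import cv2,numpy as np
a=cv2.imread('pics/scene4.png')[100:350,150:480]
cv2.imwrite('pics/s4.png',np.hstack([cv2.resize(a,(400,300)),cv2.resize(cv2.imread('pics/wrist4.png'),(400,300))]))"
```

```text
[ 0.24824584  0.26851131 -0.10269036] 0.021344686016712855
[-0.25594313  0.26491956 -1.57463839] 0.021233258719011376
[-0.85549525  0.20724312 -1.08248979] [0.26063536 0.86258282 0.01403978] [0.42060141 0.19638758 0.22632709] 8.7417
-180 (array([-0.6 ,  0.32,  0.99,  1.83, -0.3 ,  1.15, -1.07]), np.float64(1.26))
-150 (array([-0.55,  0.3 ,  0.93,  1.83, -0.27,  1.14, -1.63]), np.float64(1.28))
-120 (array([-0.8 ,  0.58,  1.39,  1.83, -0.6 ,  1.25, -1.86]), np.float64(1.57))
-90 (array([-0.8 ,  0.58,  1.39,  1.83, -0.6 ,  1.25, -2.38]), np.float64(2.04))
-60 (array([ 1.2 ,  0.5 , -1.24,  1.75,  0.5 ,  1.25,  2.46]), np.float64(2.8))
-30 (array([ 1.07,  0.39, -1.03,  1.75,  0.36,  1.2 ,  2.04]), np.float64(2.38))
0 (array([ 0.75,  0.27, -0.61,  1.77,  0.17,  1.15,  1.66]), np.float64(2.02))
30 (array([ 0.19,  0.22,  0.04,  1.79, -0.01,  1.13,  1.28]), np.float64(1.63))
60 (array([-0.19,  0.23,  0.48,  1.81, -0.12,  1.13,  0.85]), np.float64(1.2))
90 (array([-0.8 ,  0.58,  1.39,  1.83, -0.6 ,  1.25,  0.76]), np.float64(1.57))
120 (array([-0.64,  0.35,  1.06,  1.83, -0.33,  1.16,  0.01]), np.float64(1.3))
150 (array([-0.64,  0.35,  1.05,  1.83, -0.33,  1.16, -0.52]), np.float64(1.29))
```

View pics/s4.png

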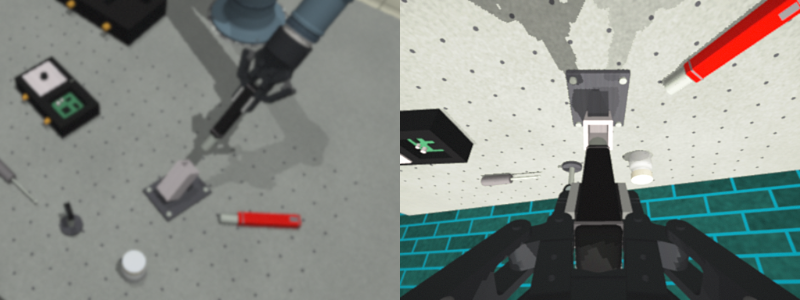

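The lamp is free of the sleeve. I'll lift, turn it lens-down and go over the fixture, staying high.

```bash
python3 - <<'E'
from h import *
movel(B+t*.185+np.array([0,0,.06]),Q,.15)
a=np.radians(40); q=quat([0,0,-1],[np.sin(a),np.cos(a),0])
j=inverse_kinematics([.541,-.168,.30],q); print(j)
move_ptp([.541,-.168,.30],q)
pause(.3)
print(read_eef_pos(),read_finger_gap(),read_time_s())
for c in ('scene','top','wrist'):
    P=camera_params(c); im=read_camera(c); save(c+'5',im); np.savez(c+'5.npz',K=P['K'],T=P['camera_from_world'])
    for n in ('lamp','bay_left','fixture'): print(c,n,[(np.round(r['at'],1).tolist(),round(r['confidence'],2)) for r in tip_of(c,n)][:3])
for c in('scene','wrist','top'): print(c,'lens pred',proj(c,[.541,-.168,.17]))
E
python3 -c "
import cv2,numpy as np
a=cv2.imread('pics/scene5.png')[80:260,110:310];b=cv2.imread('pics/top5.png')[125:215,250:370]
cv2.imwrite('pics/s5.png',np.hstack([cv2.resize(a,(400,360),interpolation=2)]))
cv2.imwrite('pics/t5.png',cv2.resize(b,(720,540),interpolation=2))"
```

```text
[-0.00229863  0.18414085  0.26140708  1.75625419 -0.05064208  1.2077459
  1.14554539]
[ 0.54119477 -0.16637864  0.30002646] 0.021493312146267613 11.175
scene lamp [([331.7, 282.1], 0.96), ([203.5, 155.8], 0.57)]
scene bay_left [([254.5, 102.2], 0.96), ([205.6, 185.1], 0.78)]
scene fixture [([197.5, 184.0], 0.96), ([244.6, 106.7], 0.58)]
top lamp [([149.7, 162.3], 0.94), ([301.9, 166.2], 0.39)]
top bay_left [([295.8, 171.1], 0.81)]
top fixture [([341.3, 289.2], 0.75), ([307.3, 178.5], 0.69), ([297.8, 172.9], 0.43)]
wrist lamp [([254.1, 184.8], 0.64)]
wrist bay_left []
wrist fixture [([224.7, 163.5], 0.75)]
scene lens pred [201.30783364 157.28528786]
wrist lens pred [252.80073226 186.32722054]
top lens pred [301.29902166 166.12605666]
```

View pics/s5.png

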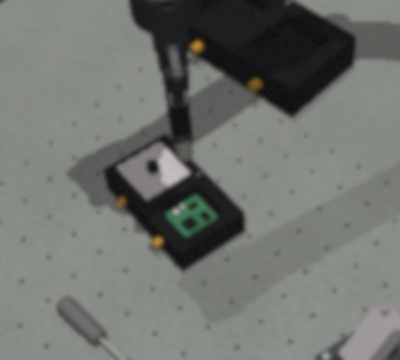

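View pics/wrist5.png

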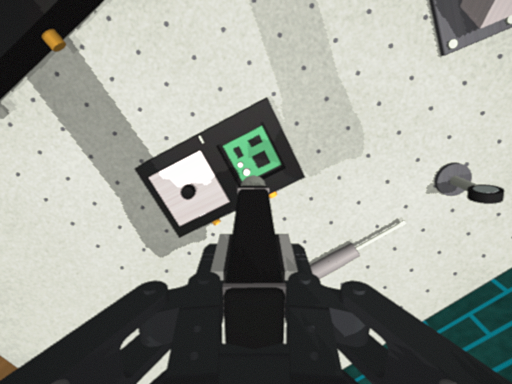

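```bash
python3 -c "
import cv2,numpy as np
b=cv2.imread('pics/top0.png')[140:212,265:355]
cv2.imwrite('pics/f0.png',cv2.resize(b,None,fx=8,fy=8,interpolation=2))
b=cv2.imread('pics/scene0.png')[140:220,155:240]
cv2.imwrite('pics/f1.png',cv2.resize(b,None,fx=7,fy=7,interpolation=2))"
```

```text
(no output)
```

View pics/f0.png

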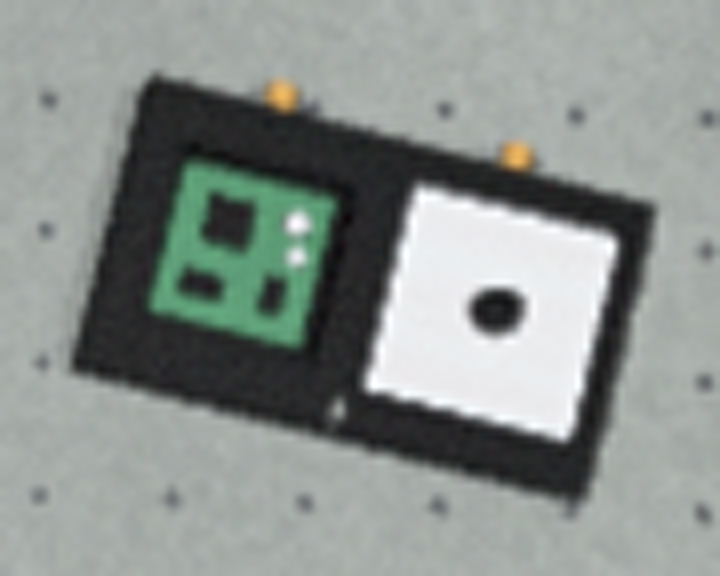

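View pics/f1.png

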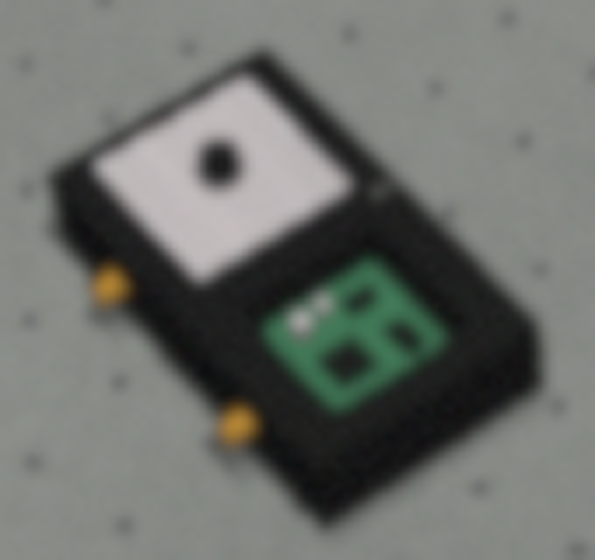

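```bash
python3 -c "
import cv2,numpy as np
def g(b,s): 
    b=cv2.resize(b,None,fx=s,fy=s,interpolation=2); return (255*np.clip(b/255.,0,1)**.45).astype(np.uint8)
cv2.imwrite('pics/g0.png',g(cv2.imread('pics/top0.png')[140:212,265:355],8))
cv2.imwrite('pics/g1.png',g(cv2.imread('pics/scene0.png')[140:220,155:240],7))
cv2.imwrite('pics/g2.png',g(cv2.imread('pics/wrist5.png')[90:245,125:315],4))"
```

```text
(no output)
```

View pics/g0.png

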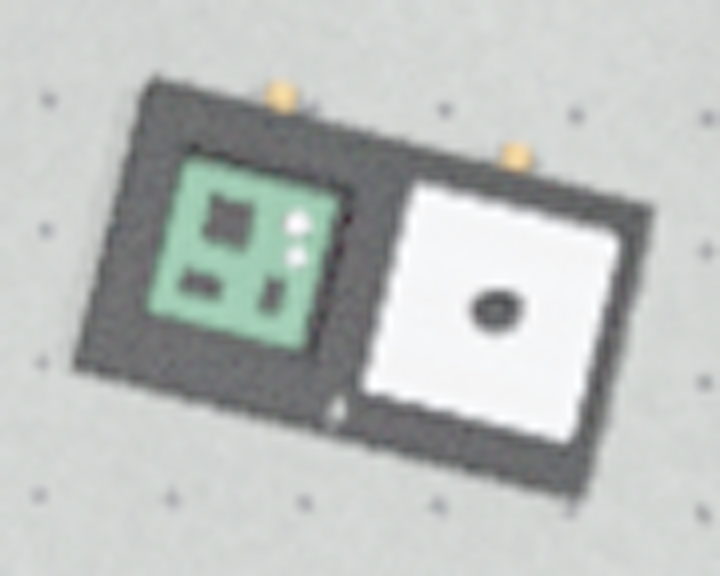

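View pics/g1.png

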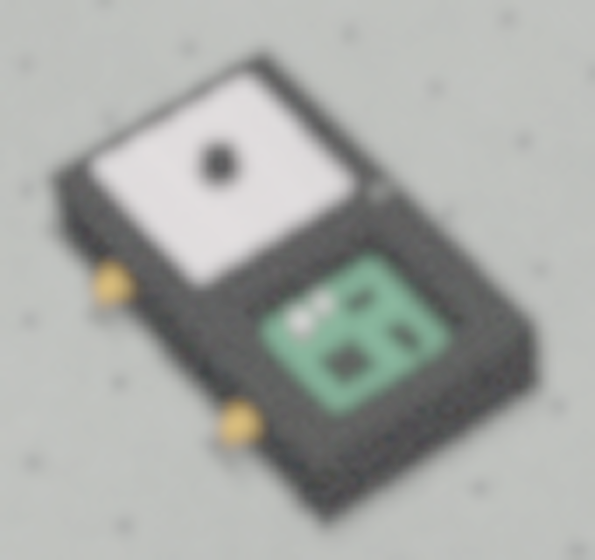

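View pics/g2.png

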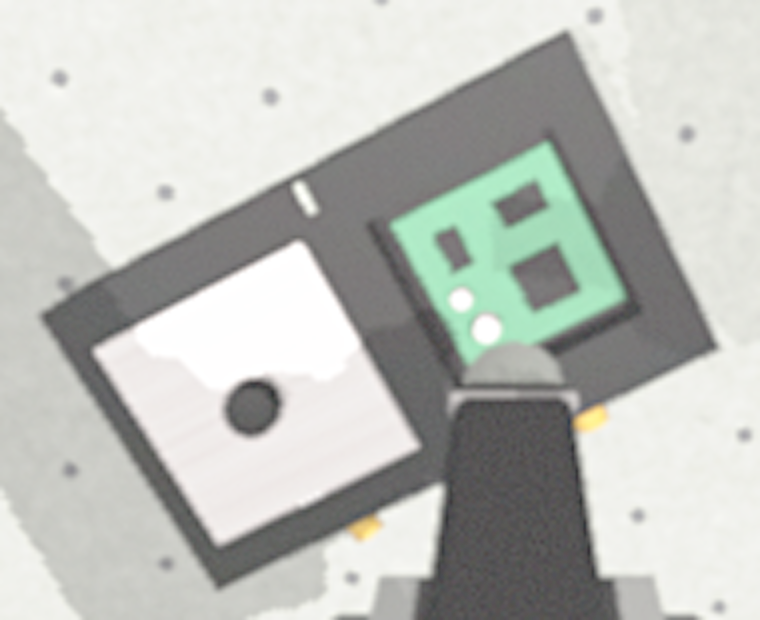

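```bash
cat > fit.py <<'E'
from h import *
from scipy.optimize import least_squares
ld=lambda c:(lambda w:dict(K=w['K'],camera_from_world=w['T']))(np.load(c+'5.npz'))
PS={c:ld(c) for c in('top','scene','wrist')}
segs={'top':(8,265,140,[(152,77,75,367),(75,367,583,498),(655,207,583,498),(152,77,655,207)]),
'scene':(7,155,140,[(262,50,57,175),(262,50,538,328),(540,345,540,380),(538,385,325,525),(62,240,325,525)]),
'wrist':(4,125,90,[(567,30,716,347),(567,30,42,315),(42,315,218,588),(716,347,600,405),(218,588,430,488)])}
pts={}
for c,(s,ox,oy,S) in segs.items():
    A=np.array([[a+(b_-a)*k,b+(d-b)*k] for a,b,b_,d in S for k in np.linspace(.08,.92,8)])
    pts[c]=(A+.5)/s-.5+[ox,oy]
def hull(c,f):
    x,y,w=f;C,S=np.cos(w),np.sin(w)
    q=[proj(c,[x+C*a-S*b,y+S*a+C*b,z],PS[c]) for a in(-.055,.055) for b in(-.095,.095) for z in(0,.045)]
    return cv2.convexHull(np.array(q,np.float32))
def res(f,cs): return np.concatenate([[cv2.pointPolygonTest(hull(c,f),(float(p[0]),float(p[1])),True) for p in pts[c]] for c in cs])
for cs in (['top','scene','wrist'],['top'],['scene'],['wrist']):
    r=least_squares(res,[.53,-.215,-.25],args=(cs,),diff_step=1e-3,x_scale=[.01,.01,.05]); x,y,w=r.x
    print(cs,np.round([x,y,np.degrees(w)],4),'bay_left(.045 off)',np.round([x-np.sin(w)*.045,y+np.cos(w)*.045],4),'rms',np.sqrt(np.mean(r.fun**2)).round(2))
E
python3 fit.py; python3 -c "
from h import *
pause(.2);print(read_eef_pos(),read_joint_vel().max(),read_time_s())"
```

```text
['top', 'scene', 'wrist'] [  0.5295  -0.2142 -12.6072] bay_left(.045 off) [ 0.5393 -0.1703] rms 0.86
['top'] [  0.5306  -0.2139 -12.893 ] bay_left(.045 off) [ 0.5406 -0.1701] rms 0.62
['scene'] [  0.5275  -0.2161 -12.8261] bay_left(.045 off) [ 0.5375 -0.1722] rms 0.66
['wrist'] [  0.5296  -0.2139 -12.5434] bay_left(.045 off) [ 0.5394 -0.17  ] rms 0.98
[ 0.54098664 -0.16803397  0.29998177] 0.0016708835673960116 11.975
```

The fixture fits agree: bay_left ≈ (0.5396, −0.1702), and the network gives (0.5385, −0.171). I'll lower the lamp over it.

```bash
python3 - <<'E'
from h import *
a=np.radians(40); q=quat([0,0,-1],[np.sin(a),np.cos(a),0])
movel([.5396,-.1702,.226],q,.08); pause(.6)
print(read_eef_pos(),read_tcp_rot(),q,read_finger_gap(),read_ft_force(),read_time_s())
for c in ('scene','top','wrist'):
    P=camera_params(c); im=read_camera(c); save(c+'6',im); np.savez(c+'6.npz',K=P['K'],T=P['camera_from_world'])
    print(c,[(np.round(r['at'],1).tolist(),round(r['confidence'],2)) for r in tip_of(c,'lamp')][:3],'pred',proj(c,[.5396,-.1702,.096]))
E
cat > ov.py <<'E'
from h import *
import sys
k=sys.argv[1]; out=[]
C=np.array([.5396,-.1702])
for c,(x,y,s) in {'scene':(165,110,7),'wrist':(205,130,7)}.items():
    w=np.load(c+k+'.npz');P=dict(K=w['K'],camera_from_world=w['T'])
    im=cv2.imread('pics/%s%s.png'%(c,k))[y:y+80,x:x+57] if c=='scene' else cv2.imread('pics/%s%s.png'%(c,k))[y:y+80,x:x+57]
    if c=='wrist': im=cv2.imread('pics/%s%s.png'%(c,k))[y:y+80,x+20:x+77]; x+=20
    im=cv2.resize(im,None,fx=s,fy=s,interpolation=2); im=(255*(im/255.)**.6).astype(np.uint8)
    im0=im.copy()
    for z,r in((.096,.011),(.131,.011)):
        q=[((proj(c,[C[0]+r*np.cos(t_),C[1]+r*np.sin(t_),z],P)-[x,y]+.5)*s-.5) for t_ in np.linspace(0,6.28,40)]
        cv2.polylines(im,[np.array(q,np.int32)],True,(0,0,255),1)
    out+= [im0,im] if c=='scene' else [im]
cv2.imwrite('pics/ov%s.png'%k,cv2.resize(np.hstack(out),(800,375)))
E
python3 ov.py 6
```

```text
[ 0.53958936 -0.17015435  0.22598763] [ 3.41965196e-01  9.39712618e-01  4.67882140e-06 -1.21063125e-05] [0.34202014 0.93969262 0.         0.        ] 0.021491543758558544 [ 0.03998554  0.06320039 -1.27399269] 13.65
scene [([333.9, 278.7], 0.89), ([205.0, 170.4], 0.72)] pred [203.42072325 174.23155087]
top [([151.1, 162.2], 0.86), ([295.0, 167.2], 0.54)] pred [298.26570763 169.60747472]
wrist [([255.1, 185.5], 0.73)] pred [252.71029787 186.39454122]
```

View pics/ov6.png

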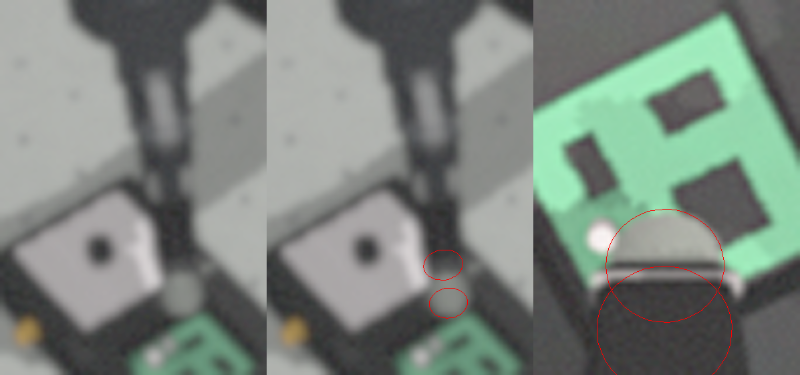

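View pics/wrist6.png

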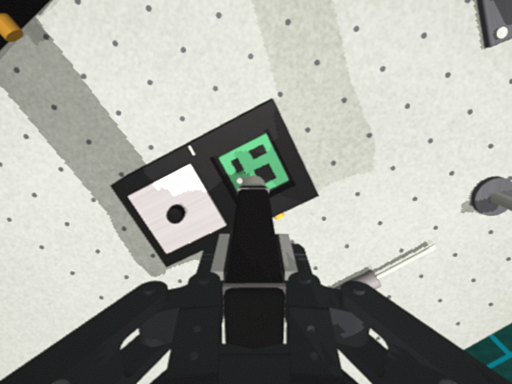

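The wrist overlay of the predicted lens rim and head joint lies on the real lamp to about 1 px. The scene view shows the head end within about 2 mm of prediction, so the lamp is vertical and the lens is at about 0.095–0.096 m. I'll do a last steadiness and bystander check, then hand in.

Run:
```python
from h import *
pause(.5)
a=cv2.cvtColor(read_camera('scene'),cv2.COLOR_RGB2BGR);b=cv2.imread('pics/scene0.png');c=cv2.imread('pics/scene6.png')
for n,(x,y) in dict(driver=(160,252),lens=(208,284),jar=(260,322),cover=(180,165),red=(366,284)).items():
    print(n,np.abs(a[y-12:y+12,x-12:x+12].astype(int)-b[y-12:y+12,x-12:x+12]).mean().round(1))
print('still',np.abs(a[90:220,160:250].astype(int)-c[90:220,160:250]).mean(),read_eef_pos(),np.abs(read_joint_vel()).max(),read_finger_gap(),read_ft_force(),read_time_s())
sign_off()
```

```text
driver 2.0
lens 1.6
jar 2.5
cover 43.8
red 2.1
still 0.8815384615384615 [ 0.53959625 -0.17021724  0.22599316] 0.0014707513718641284 0.021595156236778608 [-0.29725315  0.21127402 -1.77089593] 14.5
the job is handed in; nothing more can be done
```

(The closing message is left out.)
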